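# Open the battery bay of the UV inspection lamp

## Robot

A 6-joint arm with a two-finger parallel gripper is mounted at the origin on the work surface. World frame = base frame: x ahead of the robot, y to its left, z up, the work surface at z = 0. Lengths are in m, angles in rad, forces in N, time in s.
With the tool pointing down it reaches from about 0.35 to 0.975 m from the base axis. Payload 4.9 kg.
Tool frame: the origin (TCP) lies at the very end of the fingers, on their centre line; the grasp point (between the pads) lies 19 mm behind it; z points along the fingers, y is the line along which they close (so a half turn about z gives the same grasp; the last joint's range is limited). The gripper opens to 85 mm and grips with 20 to 120 N. Pads are 22 mm wide; open, the fingers measure 114 mm over their backs; the gripper's body (76 mm by 85 mm) begins 54 mm behind the grasp point. The pads swing forward as they close: fully open they stand 13 mm farther back than shut.
Start: joints at [1.203, 0.053, 1.613, -0, 1.476, -0.119], TCP at [0.154, 0.606, 0.231] pointing down, gripper open.
Joint ranges: [-3.01, 3.01], [-1.01, 2.22], [0.06, 2.58], [-1.02, 4.17], [0.09, 2.62], [-3.14, 3.14]. Speed limits (rad/s): [2.57, 2.57, 3.14, 3.14, 3.14, 3.14].

## Interface

Orientations are given as a unit quaternion [w, x, y, z].
In Python, from plant import monitor, vision, manip gives the robot as it stands. The module is installed in compiled form; this text tells all that it offers.
- The arm moves only by the tool arm_command, never from a script. Its argument "rows" is a list of rows, each a list of 3 entries, a list of its own where there are three numbers: the finger opening in mm, from 0 to 85.4, then the shift along the world's x, y, z in units of 30 cm (1.0 is 30 cm), then the turn, a rotation vector about the world's x, y, z in units of pi/2 rad (1.0 is pi/2 rad). In form: [[claw, [x, y, z], [wx, wy, wz]], ...]. A call has 1 to 12 rows; each row is the pose to reach, as a shift and turn from the pose commanded when the call began; what a row does not reach only later rows make up. A row lasts 1/12 s, in which the tool goes at most 41.7 mm and 7.16 degrees, less where a joint would pass 70% of its speed; a pose out of reach is approached as far as the arm can. A call with a number of a shift or a turn outside -1 to 1 is refused whole. A call with a gripper value outside its range is refused whole. The fingers move at their own pace and stop on an object; the grip force is fixed at half the most. Time passes only in rows, so rows that repeat a pose let the fingers close. It gives the time, the measured TCP pose, the force, the opening and the grip force at its end, in the units of the state.
- monitor.state(): the state, without advancing time (a new reading comes with each control period).
- vision.grab_frame(name): name is "scene" or "top" or "wrist"; returns a dict with "color" (480x640x3 uint8, red, green, blue), "z_map" (480x640 float32, m along the optical axis (not along the pixel's ray), 0 where there is no reading), "mtx" (3x3 intrinsics, pixels), "k1" (the pictures are not rectified: a ray, as slopes to the right and down, at radius r is drawn at 1 + k1 r^2 times it, then the intrinsics apply), "R" (3x3) and "t" (3): a world point X has camera coordinates R X + t. Camera axes: x right, y down, z forward; pixel columns grow to the right and rows downward; lengths in m; the calibration is good to about 2 mm. A picture is of the moment at which its call begins.
- manip.job_done(): hands the job in; it is judged then, once.
The state is a dict: "time": time; "joint_pos": joint angles; "joint_vel": joint speeds; "joint_efforts": joint torques, N m; "tool_pos": TCP position; "tool_rot": TCP orientation; "contact_force": force on the tool from outside, world axes, zero at the start; "ft_torque": the same for the moment, N m; "gripper_width": opening from 0.0 (shut) to 1.0 (fully open); "grasp_force": force on a finger pad.
Only numpy, scipy, OpenCV 4.12 (cv2) and the standard library are available. Lean on these libraries where they do the work, as an engineer would, in place of code of your own. Each camera call takes 0.05 s, during which the arm holds its last target. There are 200 camera calls.

## Task

The UV lamp's cells need changing: take the lever from its mat, put the blade into the slot at the end of the lamp and prise that end of the battery cover up past its two catches, keeping the blade off the cells. Lift the freed cover away and lay it gently in the red tray, flat and outer face up, holding it until it is down, and leave the lever lying on its mat. Leave the other things on the bench where they are.

Things in the scene. Friction and masses are not known exactly. Their poses are not given: they have to be found in the camera images.
- lamp: Black hand-held UV lamp, 230 long, 84 wide, lying window down on a steel stand screwed to the bench: it does not move. Flat top 130 above the bench. Origin: under its middle, at bench height. x runs along it from the slot end (-115) to the head (+115; carrying handle 36 high on top, x 34 to 108), z up. The grey battery cover lies flush in a recess of its top, so it cannot be gripped while shut.
- bay (a point): Lamp frame (-43, 0, 130): centre of the battery bay's mouth, level with the lamp's top. The bay is 59 wide and reaches from the 5 thick end wall (x = -115 to -110, 4 lower than the top) to x = +23.5; the housing is 12.5 wide on either side. The cover rests on rims 12 below the top; under it the bay is hollow, 49 wide.
- pry_slot (a point): Lamp frame (-115, 0, 110): middle of the slot in the end wall, outer edge of its bright metal bottom: the fulcrum. Slot 36 wide, open upwards, bottom 20 below the lamp's top, leaving an opening 8 high below the shut cover. A blade pushed in level along lamp x, tip 32 past this point, is under the cover and short of the cells; turning it here, handle down about 25 degrees, frees the cover.
- catches (a point): Lamp frame (-105, 0, 124): midway between two sprung steel catches (10 wide, at y = +23 and -23). They reach 3 over the shut cover's ledge. Raising the cover's slot end 6 to 7 frees it; this takes 12 to 20 N there, about 5 to 8 N on the lever's handle. They then snap under the ledge and hold that end 8 to 10 up, sloping to the head end, still in the bay; then it can be gripped there by its sides.
- cover: Grey battery cover, 130 long (x), 56 wide (y), 12 thick, about 60 g, ribbed near the slot. Origin: centre of its underside. x as the lamp's x while fitted; z out of its outer face. At the slot end (x -65 to -60) only a 3 thick ledge remains at the bottom. At the head end a toe, 4 long, 40 wide, 3 thick, hooks under the housing: draw the raised cover 6 or more towards the slot as it is lifted.
- cover_lip (a point): Middle of the lower edge of the cover at its slot end, cover frame (-65, 0, 0). 118 above the bench when shut, about 127 when released and resting on the catches.
- cells: Two green cells, 18 diameter, lying along the lamp in the bay under the cover, fixed. Origin and axes are the lamp's; they reach from x = -58 to +7 and up to 98 above the bench. The steel blade must not touch them.
- lever: Prising lever, 200 long: steel blade 95 long, 16 wide, 3 thick (2 at the last 10), straight, at mid-height of a brown wooden handle 105 long, 22 wide, 16 high, about 80 g. Lies flat on the dark mat. Origin: on its underside, halfway along (5 from the handle's front end); x points to the blade's tip, z up as it lies. Balances about 7 behind its origin.
- lever_tip (a point): Middle of the end of the blade, lever frame (100, 0, 8).
- lever_butt (a point): Middle of the handle's rear end, lever frame (-100, 0, 8).
- lever_grip (a point): Point inside the handle at which to hold it, near the balance, lever frame (-12, 0, 8).
- mat: Dark blue rubber mat, 260 (x) by 130 (y), 4 thick, fixed to the bench. Origin: centre of its underside.
- tray: Red tray, 210 (x) by 160 (y) outside, walls 22 high and 4 thick, fixed to the bench. Origin: centre of its underside.
- tray_in (a point): Centre of the tray's inner floor.
- petri: Shallow glass dish, 90 across, 16 high, origin under its centre. Bystander.
- knife: Black utility knife with a green slide, 150 long, 30 wide, 16 high, origin under its middle. Bystander.
- steel_bowl: Steel mixing bowl, 150 across, 60 high, origin under its centre. Bystander.
- green_bowl: Green plastic mixing bowl, 110 across, 55 high, origin under its centre. Bystander.
- blue_bowl: Dark blue mixing bowl, 120 across, 60 high, origin under its centre. Bystander.
- vase: Small terracotta vase under repair, 74 across, 100 high, origin under its centre. Bystander.
Mind the look-alikes: they are no part of the job. Of the things that look like the cover, the middle-sized one is meant.

How it is judged:
By the outcome, as a careful person would: the job done as asked, in the order asked, and still so for the second after the job is handed in, with the robot touching nothing.
It also fails if it takes over 72 s, if anything falls off the work surface, if the arm or the gripper's body presses on something with over 40 N, if the wrist force passes 120 N, or if a joint passes its speed limit or range.

## Working session

There is one attempt and no reset: what is moved stays moved. The work goes in short steps, Python scripts to look and compute and a tool call to move; the robot and the scene stay as the last step left them, time stands still between calls to the robot, and variables do not carry over. Pictures are saved under pics/ and viewed, at most 10 in all, crops included, and the job is handed in when it is done.

Besides the shell and the picture viewer there is one more tool, called as a command line: name --argument value ..., lists and objects as JSON in quotes. arm_command: Moves the arm, as the interface text tells. Shifts and turns lie within -1 to 1; 1 stands for 30 cm of shift or pi/2 rad of turn. Its arguments: {"type":"object","properties":{"rows":{"type":"array"}},"required":["rows"]}

```bash
mkdir -p pics; ls; cat > h.py <<'E'
import numpy as np, cv2, pickle
from plant import monitor, vision, manip
def grab(n, save=None):
    f=vision.grab_frame(n); f['n']=n
    if save: cv2.imwrite('pics/'+save+'.png', f['color'][:,:,::-1])
    pickle.dump(f,open(f'/tmp/{save or n}.pkl','wb')); return f
def load(s): return pickle.load(open(f'/tmp/{s}.pkl','rb'))
def und(f,px):
    d=np.array([f['k1'],0,0,0,0],float)
    return cv2.undistortPoints(np.array(px,float).reshape(-1,1,2),np.array(f['mtx'],float),d,None,None).reshape(-1,2)
def plane(f,px,z):
    u=und(f,px); R=np.array(f['R']);t=np.array(f['t']); c=-R.T@t
    d=np.c_[u,np.ones(len(u))]@R
    return c+d*((z-c[2])/d[:,2])[:,None]
def depth(f,px):
    u=und(f,px); p=np.array(px).round().astype(int); z=f['z_map'][p[:,1],p[:,0]]
    return (np.c_[u,np.ones(len(u))]*z[:,None]-np.array(f['t']))@np.array(f['R'])
def cloud(f):
    v,u=np.mgrid[0:480,0:640]; px=np.c_[u.ravel(),v.ravel()]
    return depth(f,px).reshape(480,640,3)
def proj(f,X):
    p,_=cv2.projectPoints(np.array(X,float).reshape(-1,1,3),cv2.Rodrigues(np.array(f['R'],float))[0],np.array(f['t'],float),np.array(f['mtx'],float),np.array([f['k1'],0,0,0,0],float)); return p.reshape(-1,2)
E
python3 - <<'E'
from h import *
for n in ['scene','top','wrist']:
    f=grab(n,n+'0'); R=np.array(f['R']); print(n,f['k1'],np.diag(f['mtx']),-R.T@f['t'],R[2])
print(monitor.state())
E
```

```text
pics
scene -0.1196481895723801 [552.22045619 552.22045619   1.        ] [ 1.21592271 -0.22746548  0.96570523] [-0.62304839  0.19184594 -0.7582914 ]
top 0.012625301166444577 [602.53342225 602.53342225   1.        ] [ 0.17852825 -0.01980157  1.58895655] [ 0.23080851  0.0052931  -0.9729848 ]
wrist -0.07356098083114034 [356.55686857 356.55686857   1.        ] [0.0865863  0.62211937 0.37363976] [ 0.26219123 -0.07029351 -0.96245238]
{'time': 0.15, 'joint_pos': array([ 1.20298926e+00,  5.32257270e-02,  1.61399966e+00, -3.19828139e-05,
        1.47600753e+00, -1.19018613e-01]), 'joint_vel': array([ 8.03322047e-05, -3.16867431e-03, -4.78618392e-03,  1.22430111e-04,
       -9.88820347e-04,  1.25544656e-03]), 'joint_efforts': array([ 2.64151831e-04, -3.94243956e+01, -3.70722163e+01, -9.54035204e-05,
        4.66596670e-03,  1.13072448e-05]), 'tool_pos': array([0.15373274, 0.60528376, 0.23032014]), 'tool_rot': array([-1.82216499e-04,  1.24072107e-01,  9.92272865e-01, -7.99793878e-04]), 'contact_force': array([ 0.41574307,  0.07593222, -0.24218811]), 'ft_torque': array([-0.00776709,  0.01662731,  0.02518179]), 'grasp_force': 0.0, 'gripper_width': 1.0029066500150312}
```

View pics/top0.png

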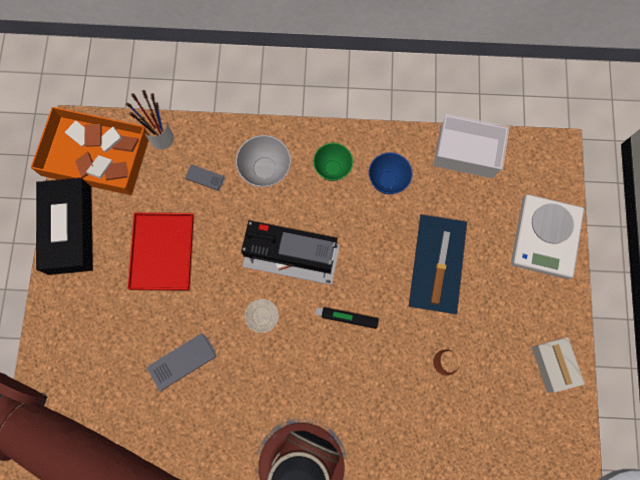

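View pics/scene0.png

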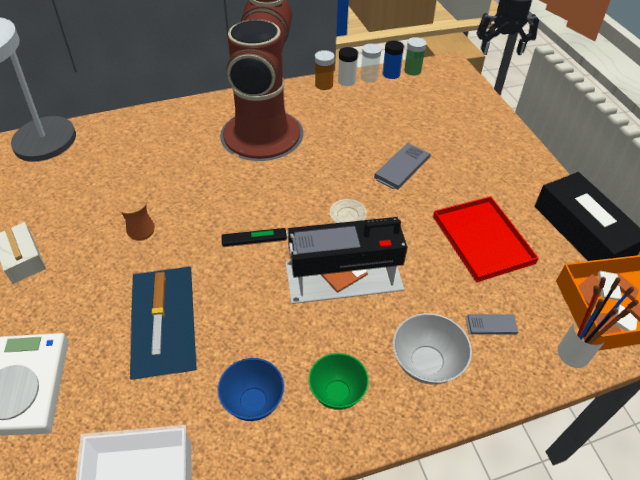

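```bash
cat > m1.py <<'E'
from h import *
def rect(P): 
    r=cv2.minAreaRect((P[:,:2]*1000).astype(np.float32)); return r
for n in ['top0','scene0']:
    f=load(n); C=cloud(f); hsv=cv2.cvtColor(f['color'],cv2.COLOR_RGB2HSV); H,S,V=cv2.split(hsv)
    z=C[...,2]
    c0=plane(f,[[290,250]] if n=='top0' else [[347,240]],0.13)[0]; 
    near=np.hypot(C[...,0]-c0[0],C[...,1]-c0[1])<0.16
    m=near&(abs(z-0.13)<0.006)
    print(n,'lamp top',m.sum(),np.median(z[m]),rect(C[m]))
    g=near&(S<60)&(V>70)&(z>0.115)&(z<0.14)
    g=cv2.morphologyEx(g.astype(np.uint8),cv2.MORPH_OPEN,np.ones((3,3)))
    k,l,st,ce=cv2.connectedComponentsWithStats(g); i=1+np.argmax(st[1:,4]); 
    q=np.argwhere(l==i)[:,::-1]; P=plane(f,q,0.13); print(' cover',len(q),rect(P), np.median(z[l==i]))
    r=((H<5)|(H>175))&(S>150)&(V>120)&near; q=np.argwhere(r)[:,::-1]; print(' redbtn',plane(f,q,.13).mean(0) if len(q) else None)
    # mat
    mm=(H>95)&(H<115)&(S>100)&(V<110)&(abs(z-0.004)<0.006)
    k,l,st,ce=cv2.connectedComponentsWithStats(mm.astype(np.uint8)); i=1+np.argmax(st[1:,4])
    hull=cv2.convexHull(np.argwhere(l==i)[:,::-1].astype(np.int32)); P=plane(f,hull.reshape(-1,2),0.004); print(' mat',rect(P))
    hm=np.zeros((480,640),np.uint8); cv2.fillConvexPoly(hm,hull,1); hm=cv2.erode(hm,np.ones((5,5)))
    hd=(hm>0)&(H<25)&(S>90)&(V>60); bl=(hm>0)&(S<50)&(V>110)
    for nm,x,zz in (('handle',hd,.020),('blade',bl,.0135)):
        x=cv2.morphologyEx(x.astype(np.uint8),cv2.MORPH_OPEN,np.ones((2,2)))
        q=np.argwhere(x)[:,::-1]; P=plane(f,q,zz); print(' ',nm,len(q),rect(P),P.mean(0), np.median(z[x>0]))
    t=((H<5)|(H>175))&(S>180)&(V>90)
    k,l,st,ce=cv2.connectedComponentsWithStats(t.astype(np.uint8)); i=1+np.argmax(st[1:,4]); 
    q=np.argwhere((l==i))[:,::-1]; print(' tray',rect(plane(f,q,0.022)),rect(C[(l==i)&(z>.016)]), np.percentile(z[l==i],[5,50,95]))
f=load('scene0'); c=f['color'][200:310,270:420,::-1]; a=cv2.resize(c,None,fx=4,fy=4,interpolation=cv2.INTER_CUBIC)
f=load('top0'); c=f['color'][205:325,230:480,::-1]; b=cv2.resize(c,(600,288),interpolation=cv2.INTER_CUBIC)
cv2.imwrite('pics/crop1.png',np.vstack([a[:, :600][:310],b]))
E
python3 m1.py
```

```text
top0 lamp top 2584 0.12946275002044408 ((536.6909790039062, 56.11870574951172), (229.8088836669922, 86.6989974975586), 81.3735580444336)
 cover 1167 ((529.1835327148438, 12.200157165527344), (134.01707458496094, 56.67426681518555), 81.1188735961914) 0.12915481603688836
 redbtn [0.57709443 0.1234275  0.13      ]
 mat ((534.0606689453125, -339.5487060546875), (125.03003692626953, 253.7509307861328), 83.42654418945312)
  handle 355 ((473.1309814453125, -339.3875732421875), (24.27440071105957, 108.14292907714844), 81.11800384521484) [ 0.47344905 -0.33910816  0.02      ] 0.01867272189900706
  blade 204 ((574.1033325195312, -357.1340026855469), (16.59634017944336, 90.36231994628906), 80.69865417480469) [ 0.57377097 -0.35720221  0.0135    ] 0.011598593761161697
 tray ((528.4942626953125, 402.99444580078125), (209.54010009765625, 160.87954711914062), 2.2420597076416016) ((367.5342102050781, 279.73907470703125), (664.5869140625, 245.18499755859375), 37.498199462890625) [-0.00261868  0.00419702  0.02060521]
scene0 lamp top 3393 0.12895032489091207 ((538.5015869140625, 54.11644744873047), (230.
[... 243 characters left out ...]
58374023438, -342.39385986328125), (127.5725326538086, 256.93902587890625), 83.20079803466797)
  handle 462 ((489.0575256347656, -337.7397766113281), (23.786338806152344, 113.30367279052734), 80.15560150146484) [ 0.48857369 -0.33766399  0.02      ] 0.019176706015951915
  blade 339 ((581.127197265625, -354.8997802734375), (17.373958587646484, 92.01203918457031), 80.77007293701172) [ 0.58247761 -0.35498721  0.0135    ] 0.012725901038833969
 tray ((538.6182250976562, 396.0311584472656), (219.54200744628906, 169.82801818847656), 2.0809249877929688) ((856.7115478515625, 175.26278686523438), (249.24319458007812, 1050.1279296875), 55.08302688598633) [-5.86289664e-05  3.76658627e-03  2.05689341e-02]
```

View pics/crop1.png

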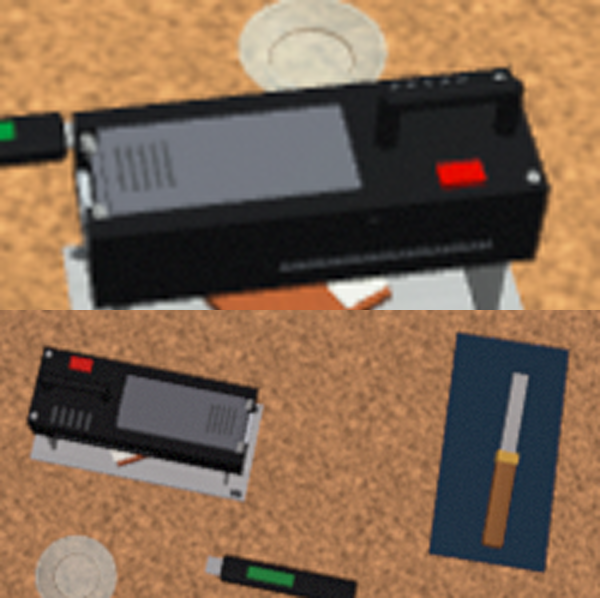

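Cover look-alikes in the top image: the grey cover in the lamp (308,248), a larger grey plate (182,362) and a small one (205,177). The middle-sized one in the lamp is the right one, and the crop shows it flush in the black housing with a bright slot at the right (-y) end. For the lever there are the brown-handled one on the blue mat (440,268), the knife (348,317) and a stick in a box (562,363). I choose the one on the mat.

arm_command --rows '[[85, [1, -1, 0.2], [0, 0, -0.94]], [85, [1, -1, 0.2], [0, 0, -0.94]], [85, [1, -1, 0.2], [0, 0, -0.94]], [85, [1, -1, 0.2], [0, 0, -0.94]], [85, [1, -1, 0.2], [0, 0, -0.94]], [85, [1, -1, 0.2], [0, 0, -0.94]], [85, [1, -1, 0.2], [0, 0, -0.94]], [85, [1, -1, 0.2], [0, 0, -0.94]], [85, [1, -1, 0.2], [0, 0, -0.94]], [85, [1, -1, 0.2], [0, 0, -0.94]], [85, [1, -1, 0.2], [0, 0, -0.94]], [85, [1, -1, 0.2], [0, 0, -0.94]]]'

```text
time: 1.15
tool_pos: [0.4562, 0.3031, 0.2916]
tool_rot: [0.0, 0.763, 0.646, 0.0]
contact_force: [-1.0, -0.2, 0.6]
gripper_width: 0.994
grasp_force: 0.0
```

arm_command --rows '[[85, [0.1, -1, 0], [0, 0, -0.5]], [85, [0.1, -1, 0], [0, 0, -0.5]], [85, [0.1, -1, 0], [0, 0, -0.5]], [85, [0.1, -1, 0], [0, 0, -0.5]], [85, [0.1, -1, 0], [0, 0, -0.5]], [85, [0.1, -1, 0], [0, 0, -0.5]], [85, [0.1, -1, 0], [0, 0, -0.5]], [85, [0.1, -1, 0], [0, 0, -0.5]]]'

```text
time: 1.82
tool_pos: [0.4838, 0.001, 0.291]
tool_rot: [0.001, 0.952, 0.307, -0.0]
contact_force: [-0.7, 0.1, -0.2]
gripper_width: 0.996
grasp_force: 0.0
```

arm_command --rows '[[85, [0.1, -1, -0.2], [0, 0, -0.5]], [85, [0.1, -1, -0.2], [0, 0, -0.5]], [85, [0.1, -1, -0.2], [0, 0, -0.5]], [85, [0.1, -1, -0.2], [0, 0, -0.5]], [85, [0.1, -1, -0.2], [0, 0, -0.5]], [85, [0.1, -1, -0.2], [0, 0, -0.5]], [85, [0.1, -1, -0.2], [0, 0, -0.5]], [85, [0.1, -1, -0.2], [0, 0, -0.5]], [85, [0.1, -1, -0.2], [0, 0, -0.5]]]'

```text
time: 2.57
tool_pos: [0.5131, -0.2966, 0.2292]
tool_rot: [-0.001, 0.997, -0.079, -0.001]
contact_force: [-0.2, 0.0, 0.3]
gripper_width: 0.997
grasp_force: 0.0
```

```bash
cat > m2.py <<'E'
from h import *
import sys
s=monitor.state(); print(s['tool_pos'],s['tool_rot'],s['contact_force'])
f=grab('wrist','w1'); hsv=cv2.cvtColor(f['color'],cv2.COLOR_RGB2HSV); H,S,V=cv2.split(hsv)
mm=(H>95)&(H<115)&(S>100)&(V<120)
k,l,st,ce=cv2.connectedComponentsWithStats(mm.astype(np.uint8)); i=1+np.argmax(st[1:,4])
hull=cv2.convexHull(np.argwhere(l==i)[:,::-1].astype(np.int32))
hm=np.zeros((480,640),np.uint8); cv2.fillConvexPoly(hm,hull,1); hm=cv2.erode(hm,np.ones((7,7)))
hd=(hm>0)&(H<25)&(S>90)&(V>60); bl=(hm>0)&(S<50)&(V>110)
for nm,x,zz in (('handle',hd,.020),('blade',bl,.0135)):
    q=np.argwhere(x)[:,::-1]; P=plane(f,q,zz); r=cv2.minAreaRect((P[:,:2]*1000).astype(np.float32)); print(nm,len(q),r); print(cv2.boxPoints(r).round(1).tolist(), q.min(0),q.max(0))
print(np.array(plane(f,hull.reshape(-1,2)[::max(1,len(hull)//8)],.004)).round(3).tolist())
E
python3 m2.py
```

```text
[ 0.51314479 -0.2966385   0.22924224] [-6.84956733e-04  9.96898171e-01 -7.86867675e-02 -1.39977869e-03] [-0.17294731  0.02817664  0.26171187]
handle 2187 ((478.4642333984375, -339.4898376464844), (24.046062469482422, 106.50469207763672), 81.04206848144531)
[[424.0, -343.1000061035156], [529.2000122070312, -359.70001220703125], [532.9000244140625, -335.8999938964844], [427.70001220703125, -319.29998779296875]] [353 184] [379 284]
blade 1745 ((521.9052124023438, -347.0943298339844), (17.353376388549805, 202.55775451660156), 80.70405578613281)
[[420.6000061035156, -339.29998779296875], [620.5, -372.0], [623.2999877929688, -354.8999938964844], [423.3999938964844, -322.20001220703125]] [356  86] [379 285]
[[0.65, -0.419, 0.004], [0.55, -0.407, 0.004], [0.449, -0.396, 0.004], [0.401, -0.386, 0.004], [0.413, -0.285, 0.004], [0.419, -0.264, 0.004], [0.645, -0.29, 0.004], [0.67, -0.294, 0.004], [0.662, -0.366, 0.004], [0.656, -0.419, 0.004]]
```

View pics/w1.png

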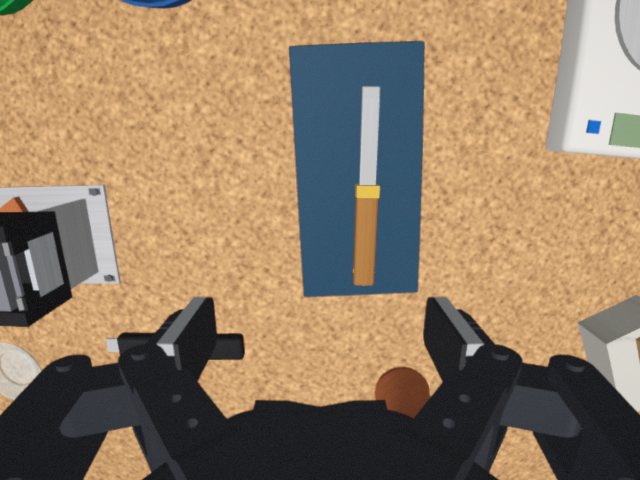

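arm_command --rows '[[50, [0, -0.161, -0.1], [0, 0, 0]], [50, [0, -0.161, -0.2], [0, 0, 0]], [50, [0, -0.161, -0.3], [0, 0, 0]], [50, [0, -0.161, -0.4], [0, 0, 0]], [50, [0, -0.161, -0.5], [0, 0, 0]], [50, [0, -0.161, -0.58], [0, 0, 0]], [50, [0, -0.161, -0.64], [0, 0, 0]], [50, [0, -0.161, -0.68], [0, 0, 0]], [50, [0, -0.161, -0.71], [0, 0, 0]], [50, [0, -0.161, -0.735], [0, 0, 0]], [50, [0, -0.161, -0.735], [0, 0, 0]]]'

```text
time: 3.53
tool_pos: [0.5138, -0.3416, 0.0101]
tool_rot: [-0.0, 0.997, -0.077, -0.0]
contact_force: [-0.3, 0.5, 0.7]
gripper_width: 0.583
grasp_force: 0.0
```

arm_command --rows '[[15, [0, 0, 0], [0, 0, 0]], [15, [0, 0, 0], [0, 0, 0]], [15, [0, 0, 0], [0, 0, 0]], [15, [0, 0, 0], [0, 0, 0]], [15, [0, 0, 0], [0, 0, 0]], [15, [0, 0, 0], [0, 0, 0]]]'

```text
time: 4.03
tool_pos: [0.515, -0.3435, 0.0126]
tool_rot: [0.001, 0.997, -0.077, 0.001]
contact_force: [-0.5, 0.3, 6.2]
gripper_width: 0.228
grasp_force: 59.9
```

arm_command --rows '[[15, [0, 0, 0.02], [0, 0, 0]], [15, [0, 0, 0.06], [0, 0, 0]], [15, [0, 0, 0.14], [0, 0, 0]], [15, [0, 0, 0.24], [0, 0, 0]], [15, [0, 0, 0.36], [0, 0, 0]], [15, [0, 0, 0.48], [0, 0, 0]], [15, [0, 0, 0.58], [0, 0, 0]], [15, [0, 0, 0.64], [0, 0, 0]], [15, [0, 0, 0.66], [0, 0, 0]], [15, [0, 0, 0.66], [0, 0, 0]]]'

```text
time: 4.87
tool_pos: [0.5146, -0.3432, 0.2116]
tool_rot: [0.001, 0.997, -0.077, 0.002]
contact_force: [-0.5, -0.2, 0.1]
gripper_width: 0.234
grasp_force: 59.2
```

```bash
python3 - <<'E'
from h import *
s=monitor.state(); print(s['tool_pos'],s['tool_rot'],s['contact_force'],s['gripper_width'],s['grasp_force'])
f=grab('scene','s2'); g=grab('wrist','w2'); t=grab('top','t2')
p=s['tool_pos']; u,v=proj(f,[p])[0]; print(u,v)
a=cv2.resize(f['color'][int(v)-70:int(v)+80,int(u)-75:int(u)+75,::-1],(450,450),interpolation=cv2.INTER_CUBIC)
b=g['color'][60:360,240:480,::-1]; b=cv2.resize(b,(350,450))
cv2.imwrite('pics/c2.png',np.hstack([a,b]))
E
```

```text
[ 0.51460172 -0.34321868  0.21161392] [ 0.0013135   0.99701343 -0.07719672  0.00177611] [-0.45628185 -0.21976984  0.06048175] 0.23434193594573602 59.19518172740936
136.43588566236593 245.48923234885694
```

View pics/c2.png

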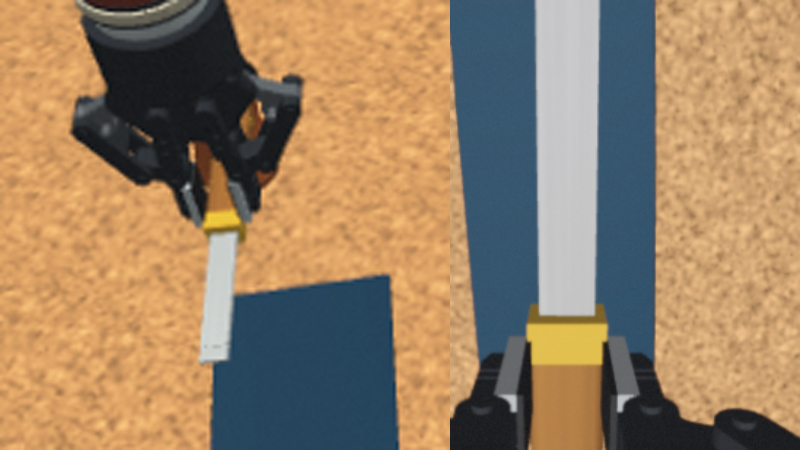

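```bash
cat > m3.py <<'E'
from h import *
from scipy.spatial.transform import Rotation as Ro
import sys
def blade(tags,ang,s=None):
    s=s or monitor.state(); p=s['tool_pos']; d=np.array([np.cos(ang),np.sin(ang),0]); n=np.array([-d[1],d[0],0])
    for tg in tags:
        f=load(tg); C=cloud(f)-p; hsv=cv2.cvtColor(f['color'],cv2.COLOR_RGB2HSV)
        a=C@d; b=C@n; z=C[...,2]
        m=(hsv[...,1]<60)&(hsv[...,2]>100)&(a>0.03)&(a<0.14)&(abs(b)<0.03)&(abs(z)<0.03)
        if m.sum()<20: print(tg,'few',m.sum()); continue
        A=a[m]; q=np.polyfit(A,z[m],1); r=np.polyfit(A,b[m],1)
        print(tg,m.sum(),'a range',np.percentile(A,[1,99]).round(4),'z at 50,110mm',np.polyval(q,[.05,.11]).round(4),'lat',np.polyval(r,[.05,.11]).round(4))
if __name__=='__main__': blade(sys.argv[1:-1],np.radians(float(sys.argv[-1])))
E
python3 m3.py s2 w2 t2 -9.0
```

```text
s2 344 a range [0.0313 0.1114] z at 50,110mm [0.006  0.0061] lat [-0.002  -0.0017]
w2 8772 a range [0.031 0.109] z at 50,110mm [0.0044 0.0039] lat [-0.0012 -0.0013]
t2 few 17
```

arm_command --rows '[[15, [-0.02, 0.05, 0], [0, 0, 0.07]], [15, [-0.02, 0.1, 0], [0, 0, 0.15]], [15, [-0.02, 0.15, 0], [0, 0, 0.23]], [15, [-0.02, 0.2, 0], [0, 0, 0.31]], [15, [-0.025, 0.23, 0], [0, 0, 0.39]], [15, [-0.025, 0.25, 0], [0, 0, 0.46]], [15, [-0.025, 0.25, 0], [0, 0, 0.5]]]'

```text
time: 5.6
tool_pos: [0.5053, -0.2656, 0.2058]
tool_rot: [-0.002, 0.95, 0.313, -0.001]
contact_force: [0.5, 0.1, -1.6]
gripper_width: 0.234
grasp_force: 59.2
```

arm_command --rows '[[15, [-0.02, 0.03, -0.02], [0, 0, 0.07]], [15, [-0.02, 0.08, -0.05], [0, 0, 0.15]], [15, [-0.02, 0.12, -0.08], [0, 0, 0.23]], [15, [-0.02, 0.15, -0.11], [0, 0, 0.31]], [15, [-0.025, 0.18, -0.13], [0, 0, 0.39]], [15, [-0.025, 0.21, -0.14], [0, 0, 0.46]], [15, [-0.025, 0.232, -0.15], [0, 0, 0.504]], [15, [-0.025, 0.232, -0.15], [0, 0, 0.504]]]'

```text
time: 6.27
tool_pos: [0.4971, -0.196, 0.1602]
tool_rot: [-0.003, 0.757, 0.654, -0.001]
contact_force: [-0.5, -0.0, -1.1]
gripper_width: 0.232
grasp_force: 59.2
```

```bash
python3 - <<'E'
from h import *
s=monitor.state(); print(s['tool_pos'],s['tool_rot'],s['contact_force'],s['gripper_width'],s['grasp_force'])
w=grab('wrist','w3'); grab('scene','s3')
C=cloud(w); z=C[...,2]; hsv=cv2.cvtColor(w['color'],cv2.COLOR_RGB2HSV); H,S,V=cv2.split(hsv)
near=np.hypot(C[...,0]-.53,C[...,1]-.03)<.12
g=near&(S<70)&(V>70)&(abs(z-.13)<.008)
g=cv2.morphologyEx(g.astype(np.uint8),cv2.MORPH_OPEN,np.ones((3,3)))
k,l,st,ce=cv2.connectedComponentsWithStats(g); i=1+np.argmax(st[1:,4]); q=np.argwhere(l==i)[:,::-1]; P=plane(w,q,.13)
r=cv2.minAreaRect((P[:,:2]*1000).astype(np.float32)); print('cover',len(q),r,cv2.boxPoints(r).tolist(),np.median(z[l==i]))
m=near&(abs(z-.13)<.006); r=cv2.minAreaRect((C[m][:,:2]*1000).astype(np.float32)); print('top',r,cv2.boxPoints(r).tolist(),np.median(z[m]))
E
python3 m3.py w3 s3 81.4
```

```text
[ 0.49713675 -0.19600882  0.16024824] [-0.00298927  0.75681218  0.65362494 -0.00091213] [-0.46573988 -0.00498866 -1.05154716] 0.23182354457463147 59.188528060913086
w3 8770 a range [0.0309 0.1089] z at 50,110mm [ 0.0001 -0.0003] lat [0.0016 0.0015]
s3 262 a range [0.0305 0.1068] z at 50,110mm [-0.0008 -0.0013] lat [-0.0009 -0.001 ]Traceback (most recent call last):
  File "<stdin>", line 8, in <module>
    return _wrapfunc(a, 'argmax', axis=axis, out=out, **kwds)
    return bound(*args, **kwds)
ValueError: attempt to get argmax of an empty sequence
```

View pics/w3.png

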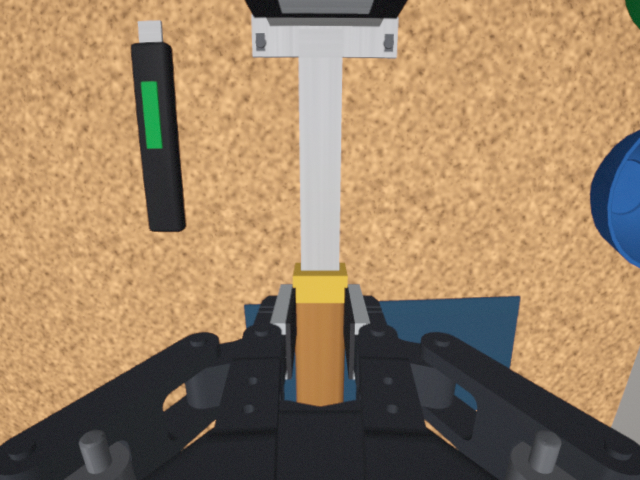

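arm_command --rows '[[15, [0, 0, 0], [0, 0, 0]], [15, [0, 0, 0], [0, 0, 0]], [15, [0, 0, 0], [0, 0, 0]]]'

```text
time: 6.62
tool_pos: [0.4989, -0.1984, 0.1639]
tool_rot: [0.0, 0.758, 0.652, -0.0]
contact_force: [0.1, 0.2, -0.4]
gripper_width: 0.234
grasp_force: 59.2
```

```bash
python3 - <<'E'
from h import *
s=monitor.state(); print(s['tool_pos'],s['tool_rot'],s['contact_force'])
w=grab('wrist','w4'); f=grab('scene','s4'); t=grab('top','t4'); print(monitor.state()['tool_pos'])
d=np.array([.1495,.9888,0]);c=np.array([.5375,.0551,.13])
for f in (f,t):
  L=lambda x,y,z: c+d*x+np.array([-d[1],d[0],0])*y+[0,0,z-.13]
  C=cloud(f)-c; a=C@d; b=C@np.array([-d[1],d[0],0]); z=C[...,2]+.13
  m=(abs(z-.13)<.006)&(abs(a)<.13)&(abs(b)<.06)
  print(np.median(z[m]), np.percentile(a[m],[.5,1,99,99.5]),np.percentile(b[m],[.5,1,99,99.5]))
  for nm,mm in (('cover',m&(f['color'].min(2)>70)&(a<.04)),):
    print(nm,np.percentile(a[mm],[1,3,97,99]).round(4),np.percentile(b[mm],[1,3,97,99]).round(4), np.polyfit(a[mm],b[mm],1))
E
python3 m3.py w4 s4 81.4
```

```text
[ 0.49892279 -0.19838017  0.16386891] [ 5.25249337e-05  7.57900369e-01  6.52370314e-01 -2.55352581e-05] [ 0.11609935  0.15518844 -0.36684522]
[ 0.49894211 -0.19823609  0.16395872]
0.12898944220410327 [-0.11422135 -0.1124859   0.11166133  0.11291028] [-0.0447827  -0.04437821  0.04101032  0.0417858 ]
cover [-0.1108 -0.1033  0.0181  0.0205] [-0.029  -0.0276  0.0275  0.0299] [ 0.00689401 -0.00025973]
0.12958553674517218 [-0.11200248 -0.11019058  0.11364912  0.11489447] [-0.0413962  -0.04088585  0.04250687  0.04291117]
cover [-0.1093 -0.1022  0.0191  0.0213] [-0.0268 -0.0256  0.0283  0.0292] [-0.01710568  0.00083735]
w4 8635 a range [0.0309 0.1075] z at 50,110mm [0.0016 0.001 ] lat [0.0003 0.0001]
s4 262 a range [0.0313 0.1063] z at 50,110mm [-0.0001 -0.0007] lat [-0.0014 -0.0014]
```

arm_command --rows '[[15, [0, 0, -0.05], [0, 0, 0]], [15, [0, 0, -0.1], [0, 0, 0]], [15, [0, 0, -0.14], [0, 0, 0]], [15, [0, 0, -0.163], [0, 0, 0]], [15, [0, 0, -0.163], [0, 0, 0]], [15, [0, 0, -0.163], [0, 0, 0]], [15, [0, 0, -0.163], [0, 0, 0]]]'

```text
time: 7.35
tool_pos: [0.4994, -0.1983, 0.1158]
tool_rot: [0.001, 0.758, 0.653, 0.0]
contact_force: [-1.6, 0.1, 0.2]
gripper_width: 0.235
grasp_force: 59.2
```

```bash
python3 - <<'E'
from h import *
s=monitor.state(); print(s['tool_pos'],s['contact_force'])
f=grab('scene','s5'); grab('wrist','w5')
d=np.array([.1495,.9888,0]);n=np.array([-d[1],d[0],0])
print(proj(f,[[.5203,-.0586,.110],[.5203,-.0586,.118]]+[s['tool_pos']+d*.1085-[0,0,.001]]))
cv2.imwrite('pics/c5.png',cv2.resize(f['color'][190:310,190:340,::-1],(750,600),interpolation=cv2.INTER_CUBIC))
E
python3 m3.py w5 s5 81.4
```

```text
[ 0.49941681 -0.19827413  0.11575997] [-1.57061661  0.12270172  0.15361149]
[[290.21305035 249.10908947]
 [290.10784154 246.5547543 ]
 [273.97966323 249.44803911]]
w5 8665 a range [0.0309 0.1077] z at 50,110mm [0.0016 0.001 ] lat [0.0004 0.0003]
s5 252 a range [0.0306 0.1064] z at 50,110mm [-0.0002 -0.0013] lat [-0.0013 -0.0009]
```

View pics/c5.png

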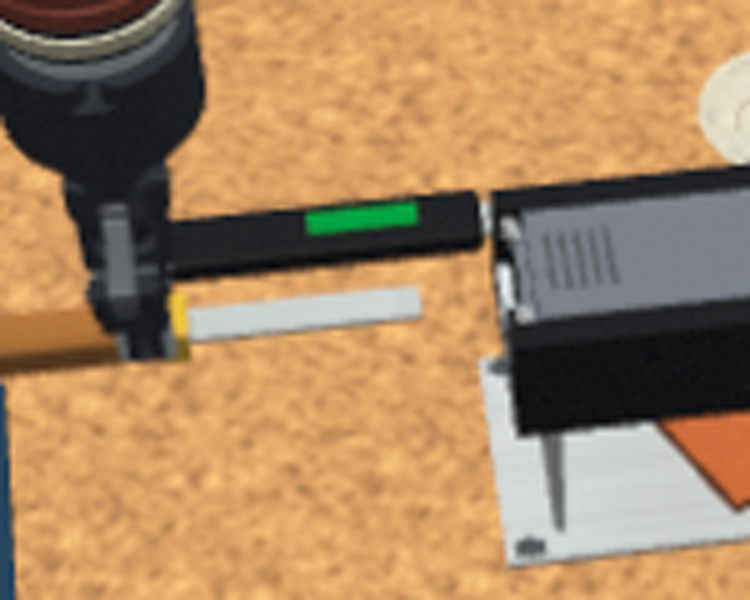

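arm_command --rows '[[15, [0.004, 0.026, 0], [0, 0, 0]], [15, [0.008, 0.052, 0], [0, 0, 0]], [15, [0.012, 0.078, 0], [0, 0, 0]], [15, [0.016, 0.104, 0], [0, 0, 0]], [15, [0.02, 0.13, 0], [0, 0, 0]], [15, [0.024, 0.156, 0], [0, 0, 0]], [15, [0.024, 0.156, 0], [0, 0, 0]], [15, [0.024, 0.156, 0], [0, 0, 0]]]'

```text
time: 8.12
tool_pos: [0.5062, -0.1506, 0.1149]
tool_rot: [0.0, 0.757, 0.653, -0.0]
contact_force: [-0.1, 0.1, -0.5]
gripper_width: 0.234
grasp_force: 59.2
```

arm_command --rows '[[15, [0.004, 0.025, 0], [0, 0, 0]], [15, [0.008, 0.054, 0], [0, 0, 0]], [15, [0.008, 0.054, 0], [0, 0, 0]], [15, [0.008, 0.054, -0.004], [0, 0, 0]], [15, [0.008, 0.054, -0.008], [0, 0, 0]], [15, [0.008, 0.054, -0.008], [0, 0, 0]], [15, [0.008, 0.054, -0.008], [0, 0, 0]]]'

```text
time: 8.7
tool_pos: [0.5084, -0.1351, 0.1123]
tool_rot: [-0.0, 0.758, 0.653, -0.0]
contact_force: [-0.4, -0.3, -1.0]
gripper_width: 0.233
grasp_force: 59.2
```

arm_command --rows '[[15, [0, 0, -0.003], [0, 0, 0]], [15, [0, 0, -0.006], [0, 0, 0]], [15, [0, 0, -0.006], [0, 0, 0]], [15, [0, 0, -0.006], [0, 0, 0]]]'

```text
time: 9.03
tool_pos: [0.5086, -0.1353, 0.1111]
tool_rot: [0.0, 0.758, 0.653, -0.0]
contact_force: [-1.0, -0.9, 1.4]
gripper_width: 0.236
grasp_force: 59.4
```

arm_command --rows '[[15, [0, 0.0003, -0.011], [0.0275, -0.004, 0]], [15, [0, 0.0007, -0.0225], [0.055, -0.008, 0]], [15, [0.0002, 0.002, -0.034], [0.0825, -0.0125, 0]], [15, [0.0005, 0.003, -0.045], [0.11, -0.0166, 0]], [15, [0.0008, 0.005, -0.056], [0.1375, -0.021, 0]], [15, [0.001, 0.0077, -0.067], [0.165, -0.025, 0]], [15, [0.001, 0.0077, -0.067], [0.165, -0.025, 0]]]'

```text
time: 9.62
tool_pos: [0.5093, -0.1325, 0.0911]
tool_rot: [-0.086, 0.751, 0.646, 0.101]
contact_force: [0.3, 3.7, 7.3]
gripper_width: 0.232
grasp_force: 59.8
```

arm_command --rows '[[15, [0.0005, 0.0033, -0.011], [0.0275, -0.004, 0]], [15, [0.001, 0.0066, -0.0217], [0.055, -0.008, 0]], [15, [0.0016, 0.0107, -0.032], [0.0825, -0.0125, 0]], [15, [0.0022, 0.0148, -0.0427], [0.11, -0.0166, 0]], [15, [0.0022, 0.0148, -0.0427], [0.11, -0.0166, 0]], [15, [0.0022, 0.0148, -0.0427], [0.11, -0.0166, 0]]]'

```text
time: 10.12
tool_pos: [0.5095, -0.1289, 0.0776]
tool_rot: [-0.141, 0.74, 0.637, 0.164]
contact_force: [-1.4, -2.8, 0.5]
gripper_width: 0.232
grasp_force: 59.5
```

```bash
cat > m4.py <<'E'
from h import *
import sys
s=monitor.state(); print(s['tool_pos'],s['contact_force'])
d=np.array([.1495,.9888,0]);n=np.array([-d[1],d[0],0]);c=np.array([.5375,.0551,0])
for v in ('scene','top'):
    f=grab(v,v[0]+sys.argv[1]); C=cloud(f)-c; a=C@d; b=C@n; z=C[...,2]
    for x in (-95,-85,-70,-50,-30,-10,10):
        m=(abs(a-x/1000)<.004)&(abs(b)<.02)&(z>.1); e=(abs(a-x/1000)<.004)&(abs(b)<.041)&(abs(b)>.034)&(z>.1); print(v,x,m.sum(),np.median(z[m]).round(4),np.median(z[e]).round(4))
E
python3 m4.py 6
```

```text
[ 0.50947388 -0.12889286  0.07763557] [-1.37921697 -2.81561939  0.46398553]
scene -95 59 0.1363 0.129
scene -85 58 0.1359 0.1287
scene -70 60 0.135 0.1293
scene -50 62 0.1342 0.129
scene -30 57 0.1327 0.1288
scene -10 57 0.1315 0.1287
scene 10 57 0.1296 0.1295
top -95 50 0.1368 0.1288
top -85 51 0.137 0.1286
top -70 51 0.1367 0.1291
top -50 49 0.134 0.1289
top -30 50 0.1319 0.1304
top -10 51 0.1315 0.1293
top 10 45 0.1301 0.1306
```

arm_command --rows '[[15, [-0.0012, -0.0082, 0.021], [-0.055, 0.008, 0]], [15, [-0.0022, -0.0148, 0.0427], [-0.11, 0.0166, 0]], [15, [-0.0029, -0.019, 0.0647], [-0.165, 0.025, 0]], [15, [-0.0033, -0.0218, 0.087], [-0.22, 0.033, 0]], [15, [-0.0034, -0.0225, 0.115], [-0.275, 0.0415, 0]], [15, [-0.0034, -0.0225, 0.115], [-0.275, 0.0415, 0]], [15, [-0.0034, -0.0225, 0.115], [-0.275, 0.0415, 0]]]'

```text
time: 10.8
tool_pos: [0.5089, -0.1337, 0.1128]
tool_rot: [0.0, 0.757, 0.654, 0.001]
contact_force: [-0.1, -0.4, -1.5]
gripper_width: 0.235
grasp_force: 59.3
```

arm_command --rows '[[15, [-0.006, -0.04, 0], [0, 0, 0]], [15, [-0.015, -0.1, 0], [0, 0, 0]], [15, [-0.03, -0.2, 0], [0, 0, 0]], [15, [-0.04, -0.27, 0], [0, 0, 0]], [15, [-0.04, -0.27, 0.1], [0, 0, 0]], [15, [-0.04, -0.27, 0.22], [0, 0, 0]], [15, [-0.04, -0.27, 0.3], [0, 0, 0]], [15, [-0.04, -0.27, 0.3], [0, 0, 0]], [15, [-0.04, -0.27, 0.3], [0, 0, 0]]]'

```text
time: 11.55
tool_pos: [0.4966, -0.218, 0.2035]
tool_rot: [0.001, 0.758, 0.652, 0.001]
contact_force: [-0.2, 0.3, -1.3]
gripper_width: 0.232
grasp_force: 59.3
```

```bash
python3 m4.py 7; python3 -c "
from h import *
s=monitor.state();print(s['tool_rot'])
w=grab('wrist','w7')"; python3 m3.py w7 s7 81.4
```

```text
[ 0.49662876 -0.21801428  0.20348591] [-0.20114582  0.27398671 -1.34350076]
scene -95 63 0.1364 0.1281
scene -85 62 0.1364 0.129
scene -70 58 0.1352 0.1288
scene -50 58 0.1338 0.1288
scene -30 57 0.1323 0.1286
scene -10 61 0.1312 0.1294
scene 10 53 0.1299 0.1288
top -95 48 0.1378 0.1296
top -85 50 0.1365 0.1285
top -70 51 0.136 0.1304
top -50 50 0.1346 0.1293
top -30 50 0.134 0.1296
top -10 50 0.1316 0.1299
top 10 52 0.1302 0.1301
[-1.60144709e-03  7.57979841e-01  6.52275952e-01 -2.82003111e-04]
w7 8603 a range [0.0309 0.1073] z at 50,110mm [0.0022 0.0018] lat [ 0.0001 -0.0002]
s7 270 a range [0.0312 0.1044] z at 50,110mm [0.0038 0.0031] lat [-0.0034 -0.003 ]
```

arm_command --rows '[[15, [0.005, -0.04, 0], [0, 0, -0.07]], [15, [0.01, -0.08, 0], [0, 0, -0.15]], [15, [0.02, -0.12, 0], [0, 0, -0.23]], [15, [0.025, -0.16, 0], [0, 0, -0.31]], [15, [0.03, -0.2, 0], [0, 0, -0.39]], [15, [0.03, -0.22, 0], [0, 0, -0.46]], [15, [0.03, -0.22, 0], [0, 0, -0.5]]]'

```text
time: 12.28
tool_pos: [0.5043, -0.2827, 0.1996]
tool_rot: [-0.002, 0.951, 0.31, -0.001]
contact_force: [-0.2, -0.1, -0.8]
gripper_width: 0.233
grasp_force: 59.3
```

arm_command --rows '[[15, [0.01, -0.05, -0.05], [0, 0, -0.07]], [15, [0.015, -0.1, -0.1], [0, 0, -0.15]], [15, [0.02, -0.14, -0.17], [0, 0, -0.23]], [15, [0.025, -0.18, -0.24], [0, 0, -0.31]], [15, [0.03, -0.2, -0.31], [0, 0, -0.39]], [15, [0.03, -0.2, -0.38], [0, 0, -0.46]], [15, [0.03, -0.2, -0.44], [0, 0, -0.504]], [15, [0.03, -0.2, -0.5], [0, 0, -0.504]], [15, [0.03, -0.2, -0.54], [0, 0, -0.504]], [15, [0.03, -0.2, -0.54], [0, 0, -0.504]], [15, [0.03, -0.2, -0.54], [0, 0, -0.504]]]'

```text
time: 13.2
tool_pos: [0.5134, -0.3412, 0.0386]
tool_rot: [-0.001, 0.997, -0.077, -0.001]
contact_force: [0.7, -0.3, 0.0]
gripper_width: 0.235
grasp_force: 59.3
```

arm_command --rows '[[15, [0, 0, -0.03], [0, 0, 0]], [15, [0, 0, -0.055], [0, 0, 0]], [15, [0, 0, -0.07], [0, 0, 0]], [15, [0, 0, -0.08], [0, 0, 0]], [15, [0, 0, -0.084], [0, 0, 0]], [15, [0, 0, -0.084], [0, 0, 0]], [15, [0, 0, -0.084], [0, 0, 0]]]'

```text
time: 13.78
tool_pos: [0.5146, -0.3421, 0.0153]
tool_rot: [0.0, 0.997, -0.077, 0.0]
contact_force: [1.1, -0.5, -1.5]
gripper_width: 0.237
grasp_force: 59.3
```

arm_command --rows '[[15, [0, 0, -0.003], [0, 0, 0]], [15, [0, 0, -0.006], [0, 0, 0]], [15, [0, 0, -0.008], [0, 0, 0]], [15, [0, 0, -0.008], [0, 0, 0]], [15, [0, 0, -0.008], [0, 0, 0]]]'

```text
time: 14.2
tool_pos: [0.5145, -0.342, 0.0127]
tool_rot: [0.0, 0.997, -0.077, 0.0]
contact_force: [-0.4, 0.5, -0.7]
gripper_width: 0.231
grasp_force: 59.3
```

arm_command --rows '[[15, [0, 0, -0.003], [0, 0, 0]], [15, [0, 0, -0.005], [0, 0, 0]], [15, [0, 0, -0.005], [0, 0, 0]], [15, [0, 0, -0.005], [0, 0, 0]]]'

```text
time: 14.53
tool_pos: [0.5145, -0.342, 0.0126]
tool_rot: [-0.0, 0.997, -0.077, -0.0]
contact_force: [-4.9, 2.4, 8.0]
gripper_width: 0.235
grasp_force: 60.2
```

arm_command --rows '[[50, [0, 0, 0.003], [0, 0, 0]], [50, [0, 0, 0.003], [0, 0, 0]], [50, [0, 0, 0.003], [0, 0, 0]], [50, [0, 0, 0.003], [0, 0, 0]], [50, [0, 0, 0.05], [0, 0, 0]], [50, [0, 0, 0.15], [0, 0, 0]], [60, [0, 0, 0.28], [0, 0, 0]], [70, [0, 0, 0.4], [0, 0, 0]], [85, [0, 0, 0.5], [0, 0, 0]], [85, [0, 0, 0.6], [0, 0, 0]], [85, [0, 0, 0.7], [0, 0, 0]], [85, [0, 0, 0.7], [0, 0, 0]]]'

```text
time: 15.53
tool_pos: [0.5173, -0.3443, 0.2312]
tool_rot: [0.004, 0.997, -0.077, 0.006]
contact_force: [0.1, -1.3, 2.0]
gripper_width: 0.995
grasp_force: 0.0
```

arm_command --rows '[[66, [0.015, 0.07, 0], [0, 0, 0.07]], [66, [0.015, 0.15, 0], [0, 0, 0.15]], [66, [0.015, 0.23, 0], [0, 0, 0.23]], [66, [0.015, 0.31, 0], [0, 0, 0.31]], [66, [0.015, 0.39, 0], [0, 0, 0.39]], [66, [0.015, 0.46, 0], [0, 0, 0.46]], [66, [0.015, 0.52, 0], [0, 0, 0.5]]]'

```text
time: 16.12
tool_pos: [0.5187, -0.1845, 0.2217]
tool_rot: [0.0, 0.95, 0.313, 0.0]
contact_force: [-0.2, 0.3, -0.2]
gripper_width: 0.773
grasp_force: 0.0
```

arm_command --rows '[[66, [0.015, 0.07, 0], [0, 0, 0.07]], [66, [0.015, 0.15, 0], [0, 0, 0.15]], [66, [0.015, 0.23, 0], [0, 0, 0.23]], [66, [0.015, 0.31, 0], [0, 0, 0.31]], [66, [0.015, 0.39, 0], [0, 0, 0.39]], [66, [0.015, 0.46, -0.03], [0, 0, 0.46]], [66, [0.015, 0.513, -0.1], [0, 0, 0.504]], [66, [0.015, 0.513, -0.12], [0, 0, 0.504]], [66, [0.015, 0.513, -0.12], [0, 0, 0.504]], [66, [0.015, 0.513, -0.12], [0, 0, 0.504]], [66, [0.015, 0.513, -0.12], [0, 0, 0.504]]]'

```text
time: 17.03
tool_pos: [0.524, -0.033, 0.1864]
tool_rot: [0.001, 0.758, 0.652, 0.0]
contact_force: [0.6, -0.2, -0.0]
gripper_width: 0.774
grasp_force: 0.0
```

```bash
python3 - <<'E'
from h import *
s=monitor.state(); p=s['tool_pos']; print(p,s['tool_rot'],s['contact_force'],s['gripper_width'])
w=grab('wrist','w8'); f=grab('scene','s8')
d=np.array([.1495,.9888,0]);n=np.array([-d[1],d[0],0])
for g in (w,f):
    C=cloud(g)-p; a=C@d;b=C@n;z=C[...,2]
    for lo,hi in ((-.06,-.02),(.02,.06)):
        m=(abs(a)<.02)&(b>lo)&(b<hi)&(z>-.018)&(z<.05); print(g['n'],m.sum(),np.percentile(z[m],[0.5,2,10]).round(4) if m.sum() else '', np.percentile(a[m],[1,99]).round(4), (np.percentile(b[m&(z<.015)],[1,50,99]).round(4) if (m&(z<.015)).sum() else ''))
c=np.array([.5375,.0551,0])
C=cloud(w)-c; a=C@d;b=C@n;z=C[...,2]; V=w['color'].min(2)
m=(a>-.12)&(a<.03)&(abs(b)<.05)&(abs(z-.133)<.012)&(V>70)
for x in (-.09,-.07,-.05): 
    k=m&(abs(a-x)<.004); print(x,k.sum(),np.percentile(b[k],[1,5,95,99]).round(4) if k.sum() else '',np.median(z[k]))
cv2.imwrite('pics/c8.png',np.hstack([w['color'][:,:,::-1][60:480:,100:540],cv2.resize(f['color'][180:290,240:330,::-1],(344,420))]))
E
```

```text
[ 0.52397917 -0.03299189  0.18636021] [7.62693978e-04 7.58108549e-01 6.52127797e-01 4.28515800e-04] [ 0.56616534 -0.20521622 -0.04662784] 0.7741669078594173
wrist 2923 [0.0082 0.01   0.0158] [-0.0111  0.0116] [-0.0428 -0.033  -0.0324]
wrist 2929 [0.0085 0.0103 0.0155] [-0.011   0.0116] [0.0329 0.0332 0.0441]
scene 97 [0.0051 0.0061 0.0123] [-0.0139  0.0088] [-0.046  -0.0405 -0.0389]
scene 13 [0.0134 0.0136 0.0145] [-0.0063  0.0034] [0.0324 0.0339 0.0344]
-0.09 1346 [-0.0261 -0.0238  0.0277  0.0366] 0.13822640268593217
-0.07 1432 [-0.0265 -0.0242  0.0273  0.0423] 0.13691520791117462
-0.05 1539 [-0.0266 -0.0244  0.0267  0.029 ] 0.1355510869202543
```

View pics/c8.png

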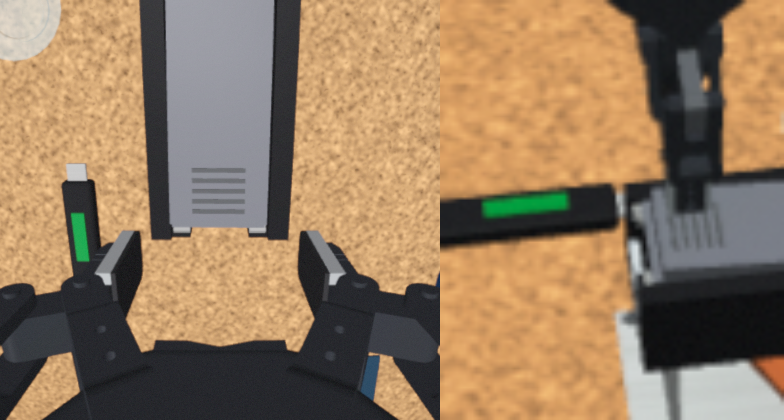

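arm_command --rows '[[66, [0, 0, -0.06], [0, 0, 0]], [66, [0, 0, -0.11], [0, 0, 0]], [66, [0, 0, -0.15], [0, 0, 0]], [66, [0, 0, -0.18], [0, 0, 0]], [66, [0, 0, -0.195], [0, 0, 0]], [66, [0, 0, -0.2], [0, 0, 0]], [66, [0, 0, -0.2], [0, 0, 0]], [66, [0, 0, -0.2], [0, 0, 0]]]'

```text
time: 17.8
tool_pos: [0.524, -0.0322, 0.126]
tool_rot: [0.001, 0.758, 0.653, 0.0]
contact_force: [0.2, -0.6, -0.2]
gripper_width: 0.772
grasp_force: 0.0
```

Close on the cover's sides.

arm_command --rows '[[60, [0, 0, -0.001], [0, 0, 0]], [50, [0, 0, -0.001], [0, 0, 0]], [50, [0, 0, -0.001], [0, 0, 0]], [50, [0, 0, -0.001], [0, 0, 0]], [50, [0, 0, -0.001], [0, 0, 0]], [50, [0, 0, -0.001], [0, 0, 0]]]'

```text
time: 18.3
tool_pos: [0.5243, -0.0323, 0.1264]
tool_rot: [0.001, 0.757, 0.653, 0.001]
contact_force: [-0.9, -0.6, 6.1]
gripper_width: 0.63
grasp_force: 65.9
```

arm_command --rows '[[50, [-0.001, -0.007, 0.005], [0, 0, 0]], [50, [-0.002, -0.014, 0.006], [0, 0, 0]], [50, [-0.003, -0.021, 0.007], [0, 0, 0]], [50, [-0.0045, -0.03, 0.01], [0, 0, 0]], [50, [-0.0055, -0.036, 0.014], [0, 0, 0]], [50, [-0.0055, -0.036, 0.014], [0, 0, 0]], [50, [-0.0055, -0.036, 0.014], [0, 0, 0]]]'

```text
time: 18.88
tool_pos: [0.5218, -0.0433, 0.1291]
tool_rot: [0.0, 0.758, 0.653, -0.0]
contact_force: [0.2, -1.1, 2.1]
gripper_width: 0.632
grasp_force: 63.4
```

arm_command --rows '[[50, [-0.001, -0.005, 0.015], [0, 0, 0]], [50, [-0.001, -0.005, 0.03], [0, 0, 0]], [50, [-0.001, -0.005, 0.05], [0, 0, 0]], [50, [-0.001, -0.005, 0.08], [0, 0, 0]], [50, [-0.001, -0.005, 0.12], [0, 0, 0]], [50, [-0.001, -0.005, 0.18], [0, 0, 0]], [50, [-0.001, -0.005, 0.25], [0, 0, 0]], [50, [-0.001, -0.005, 0.33], [0, 0, 0]], [50, [-0.001, -0.005, 0.4], [0, 0, 0]], [50, [-0.001, -0.005, 0.45], [0, 0, 0]], [50, [-0.001, -0.005, 0.45], [0, 0, 0]], [50, [-0.001, -0.005, 0.45], [0, 0, 0]]]'

```text
time: 19.88
tool_pos: [0.5221, -0.0445, 0.2659]
tool_rot: [0.001, 0.758, 0.653, 0.001]
contact_force: [-0.0, -0.6, -1.3]
gripper_width: 0.629
grasp_force: 63.3
```

```bash
cat > m5.py <<'E'
from h import *
import sys
tag=sys.argv[1]; ang=np.radians(float(sys.argv[2]))
s=monitor.state(); p=s['tool_pos']; print(p,s['tool_rot'],s['contact_force'],s['gripper_width'],s['grasp_force'])
d=np.array([np.cos(ang),np.sin(ang),0]);n=np.array([-d[1],d[0],0])
for v in ('wrist','scene'):
    g=grab(v,v[0]+tag); C=cloud(g)-p; a=C@d;b=C@n;z=C[...,2]; h=cv2.cvtColor(g['color'],cv2.COLOR_RGB2HSV)
    m=(h[...,1]<60)&(h[...,2]>70)&(a>.0 if v=='scene' else a>.015)&(a<.14)&(abs(b)<.034)&(abs(z-.01)<.03)
    m=cv2.erode(m.astype(np.uint8),np.ones((3,3)))>0
    if m.sum()<20: print(v,'few',m.sum());continue
    q=np.polyfit(a[m],z[m],1); r=np.polyfit(b[m],z[m],1); print(v,m.sum(),'a',np.percentile(a[m],[1,99]).round(4),'b',np.percentile(b[m],[1,99]).round(4),'z@0,100',np.polyval(q,[0,.1]).round(4),'pitch',np.degrees(np.arctan(q[0])).round(2),'roll',np.degrees(np.arctan(r[0])).round(2))
E
python3 m5.py 9 81.4
```

```text
[ 0.52207735 -0.04447331  0.26587864] [0.00133445 0.75750093 0.652832   0.0009696 ] [-0.04543271 -0.61987973 -1.34329031] 0.6293832046147461 63.30168128013611
wrist 37200 a [0.0168 0.1112] b [-0.0268  0.0272] z@0,100 [0.0114 0.0048] pitch -3.81 roll -0.05
scene 871 a [0.018  0.1084] b [-0.026   0.0248] z@0,100 [0.0078 0.0014] pitch -3.68 roll -0.79
```

arm_command --rows '[[50, [0, 0.06, 0.03], [0.02, -0.003, 0]], [50, [0, 0.15, 0.03], [0.0413, -0.0063, 0]], [50, [0, 0.26, 0.03], [0.0413, -0.0063, 0]], [50, [0, 0.37, 0.03], [0.0413, -0.0063, 0]], [50, [0, 0.48, 0.03], [0.0413, -0.0063, 0]], [50, [0, 0.59, 0.03], [0.0413, -0.0063, 0]], [50, [0, 0.7, 0.03], [0.0413, -0.0063, 0]], [50, [0, 0.8, 0.03], [0.0413, -0.0063, 0]]]'

```text
time: 20.65
tool_pos: [0.5203, 0.1973, 0.2709]
tool_rot: [-0.022, 0.757, 0.653, 0.024]
contact_force: [1.0, 0.8, -0.7]
gripper_width: 0.63
grasp_force: 63.3
```

arm_command --rows '[[50, [-0.02, 0.1, 0], [0, 0, -0.06]], [50, [-0.04, 0.2, 0], [0, 0, -0.13]], [50, [-0.06, 0.3, 0], [0, 0, -0.2]], [50, [-0.08, 0.4, 0], [0, 0, -0.27]], [50, [-0.1, 0.5, 0], [0, 0, -0.34]], [50, [-0.12, 0.6, 0], [0, 0, -0.41]], [50, [-0.132, 0.66, 0], [0, 0, -0.48]], [50, [-0.132, 0.682, 0], [0, 0, -0.54]]]'

```text
time: 21.32
tool_pos: [0.4798, 0.4024, 0.2705]
tool_rot: [-0.009, 0.959, 0.282, 0.03]
contact_force: [0.7, 0.4, -1.2]
gripper_width: 0.629
grasp_force: 63.3
```

arm_command --rows '[[50, [0, 0, -0.03], [0, 0, -0.07]], [50, [0, 0, -0.1], [0, 0, -0.14]], [50, [0, 0, -0.2], [0, 0, -0.21]], [50, [0, 0, -0.3], [0, 0, -0.28]], [50, [0, 0, -0.4], [0, 0, -0.34]], [50, [0, 0, -0.5], [0, 0, -0.34]], [50, [0, 0, -0.57], [0, 0, -0.34]], [50, [0, 0, -0.62], [0, 0, -0.34]], [50, [0, 0, -0.62], [0, 0, -0.34]], [50, [0, 0, -0.62], [0, 0, -0.34]], [50, [0, 0, -0.62], [0, 0, -0.34]]]'

```text
time: 22.23
tool_pos: [0.4821, 0.4004, 0.0876]
tool_rot: [-0.001, 0.999, 0.02, 0.033]
contact_force: [-0.1, -0.5, 0.9]
gripper_width: 0.632
grasp_force: 63.3
```

```bash
python3 m5.py 10 2.2; python3 - <<'E'
from h import *
w=load('w10'); h=cv2.cvtColor(w['color'],cv2.COLOR_RGB2HSV); m=((h[...,0]<5)|(h[...,0]>175))&(h[...,1]>170)&(h[...,2]>60)
C=cloud(w); z=C[...,2]; k=m&(abs(z-.004)<.006); print('floor z',np.median(z[k])); r=cv2.minAreaRect((C[k][:,:2]*1000).astype(np.float32)); print(r)
k=m&(z>.018)&(z<.03);print('rim',cv2.minAreaRect((C[k][:,:2]*1000).astype(np.float32)),np.median(z[k]))
cv2.imwrite('pics/c10.png',cv2.resize(np.hstack([w['color'],load('s10')['color'][100:400,300:640][:, :]. copy() if 0 else np.zeros((480,1,3),np.uint8)])[:,:,::-1],(640,480)))
E
```

```text
[0.48210226 0.40038589 0.08755765] [-6.12512411e-04  9.99252799e-01  2.00954613e-02  3.30097139e-02] [-0.11232092 -0.54127834  0.93330383] 0.6316342714707095 63.275617361068726
wrist 36747 a [0.0168 0.1108] b [-0.0275  0.0262] z@0,100 [0.0114 0.0114] pitch 0.02 roll -0.05
scene 748 a [0.0058 0.1106] b [-0.0272  0.0223] z@0,100 [0.0111 0.0105] pitch -0.34 roll -0.05
floor z 0.00488874809942738
((533.7808837890625, 403.88623046875), (197.75999450683594, 154.01382446289062), 2.08494234085083)
rim ((529.4778442382812, 403.898193359375), (207.77171325683594, 159.52378845214844), 2.2238876819610596) 0.02208830003651658
```

View pics/c10.png

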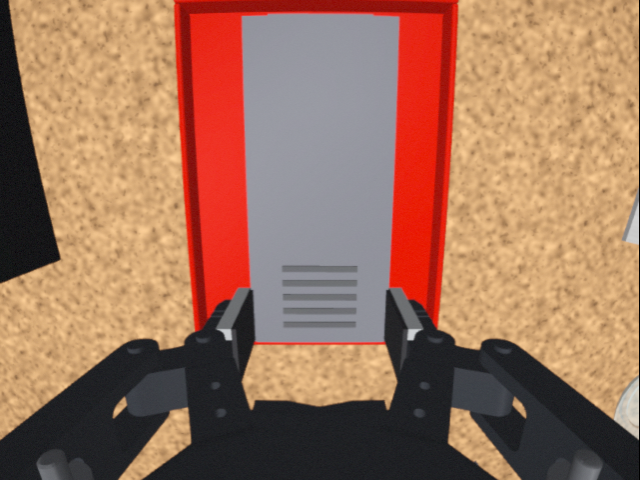

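arm_command --rows '[[50, [0, 0, -0.05], [0, 0, 0]], [50, [0, 0, -0.1], [0, 0, 0]], [50, [0, 0, -0.15], [0, 0, 0]], [50, [0, 0, -0.19], [0, 0, 0]], [50, [0, 0, -0.22], [0, 0, 0]], [50, [0, 0, -0.24], [0, 0, 0]], [50, [0, 0, -0.25], [0, 0, 0]], [50, [0, 0, -0.258], [0, 0, 0]], [50, [0, 0, -0.258], [0, 0, 0]], [50, [0, 0, -0.258], [0, 0, 0]]]'

```text
time: 23.17
tool_pos: [0.4823, 0.4005, 0.0103]
tool_rot: [-0.001, 0.999, 0.02, 0.033]
contact_force: [-0.2, -0.7, -0.2]
gripper_width: 0.626
grasp_force: 63.3
```

arm_command --rows '[[50, [0, 0, -0.003], [0, 0, 0]], [50, [0, 0, -0.006], [0, 0, 0]], [50, [0, 0, -0.009], [0, 0, 0]], [50, [0, 0, -0.009], [0, 0, 0]], [50, [0, 0, -0.009], [0, 0, 0]]]'

```text
time: 23.58
tool_pos: [0.4818, 0.4002, 0.007]
tool_rot: [-0.0, 0.999, 0.02, 0.033]
contact_force: [0.0, -0.8, -0.9]
gripper_width: 0.629
grasp_force: 63.3
```

arm_command --rows '[[50, [0, 0, -0.002], [0, 0, 0]], [50, [0, 0, -0.004], [0, 0, 0]], [50, [0, 0, -0.006], [0, 0, 0]], [50, [0, 0, -0.006], [0, 0, 0]], [50, [0, 0, -0.006], [0, 0, 0]]]'

```text
time: 24.0
tool_pos: [0.4819, 0.4003, 0.0056]
tool_rot: [-0.0, 0.999, 0.02, 0.033]
contact_force: [-1.4, -0.6, 3.2]
gripper_width: 0.63
grasp_force: 63.7
```

arm_command --rows '[[68, [0, 0, 0], [0, 0, 0]], [68, [0, 0, 0], [0, 0, 0]], [68, [0, 0, 0], [0, 0, 0]], [68, [0, 0, 0], [0, 0, 0]], [68, [0, 0, 0.03], [0, 0, 0]], [68, [0, 0, 0.08], [0, 0, 0]], [68, [0, 0, 0.18], [0, 0, 0]], [68, [0, 0, 0.3], [0, 0, 0]], [68, [-0.1, 0, 0.42], [0, 0, 0]], [68, [-0.2, 0, 0.5], [0, 0, 0]], [68, [-0.2, 0, 0.55], [0, 0, 0]], [68, [-0.2, 0, 0.55], [0, 0, 0]]]'

```text
time: 25.0
tool_pos: [0.423, 0.4022, 0.1765]
tool_rot: [-0.003, 0.999, 0.021, 0.037]
contact_force: [0.4, 0.2, 0.7]
gripper_width: 0.791
grasp_force: 0.0
```

```bash
python3 - <<'E'
from h import *
s=monitor.state(); print(s['tool_pos'],s['contact_force'],s['gripper_width'])
f=grab('scene','s11'); t=grab('top','t11'); w=grab('wrist','w11')
for g in (w,f):
    C=cloud(g); h=cv2.cvtColor(g['color'],cv2.COLOR_RGB2HSV); z=C[...,2]
    m=(h[...,1]<60)&(h[...,2]>70)&(abs(C[...,0]-.53)<.09)&(abs(C[...,1]-.4)<.06)&(z<.05); m=cv2.erode(m.astype(np.uint8),np.ones((3,3)))>0
    P=C[m]; q=np.linalg.lstsq(np.c_[P[:,:2]-P[:,:2].mean(0),np.ones(len(P))],P[:,2],rcond=None)[0]
    print('cover',len(P),cv2.minAreaRect((P[:,:2]*1000).astype(np.float32)),'z,slopes',q[2],q[:2])
cv2.imwrite('pics/c11.png',cv2.resize(f['color'][180:400,110:560,::-1],(800,391)))
E
```

```text
[0.42296983 0.40221294 0.17647667] [0.35292626 0.24222977 0.73040617] 0.7909074808446235
cover 10287 ((529.3154907226562, 401.1896667480469), (128.82933044433594, 53.744171142578125), 2.2316088676452637) z,slopes 0.01656304034987757 [ 0.00716961 -0.00067455]
cover 782 ((534.7003173828125, 399.6970520019531), (125.3445816040039, 53.14853286743164), 0.9104864001274109) z,slopes 0.01480328525626048 [-0.00264769 -0.01270489]
```

View pics/c11.png

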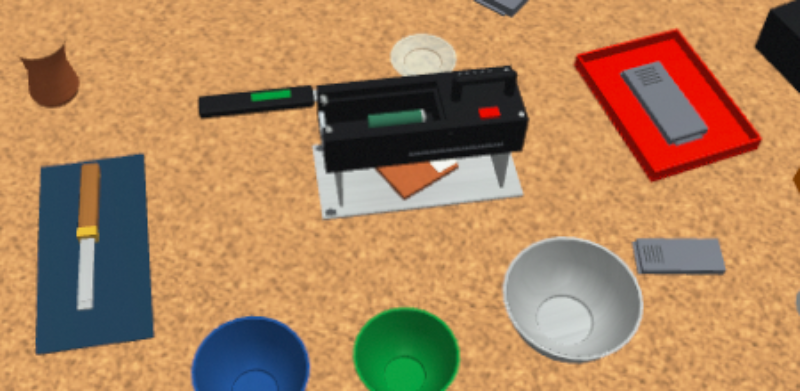

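The cover lies flat in the tray (crop 665,100) with its ribs up. The lever is on its mat (88,235), the bay is open with the green cells showing (395,118), and the bystanders have not moved. Handing in.

```bash
python3 -c "
from plant import manip
print(manip.job_done())"
```

```text
the job is handed in; nothing more can be done
None
```

The cover is prised off and lying flat, outer face up, in the red tray; the lever is back on its mat, the last picture shows the bystanders where they were, and the job is handed in (robot clock about 25 s).

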